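# Set a barrier drive to its home mark and latch it

### The job

Set the barrier drive to its home position: turn its belt pulley by the rim until the engraved red line faces the red pointer, and lock it there with the flip-over latch, its nose dropped fully home in the notch. The last bit is found by feel: do not force the pulley against the latch or the latch against the rim (keep below 12 N). Leave the other things on the bench where they lie.

Things in the scene. Friction and masses are not known exactly. Their poses are not given: they have to be found in the camera images.
- pulley: Bare aluminium belt pulley, 150 mm across, lying face up on the drive's gear case; turns about a vertical axis without stops, either way, and brake drag (3 to 18 N at the rim, differing from unit to unit) holds it where it is left. Origin on the axis at its underside, z up. A hub of radius 24 mm stands 16 mm above the web.
- lip_center (a point): Point on the pulley axis level with the lip's top, 118 mm above the bench. The pulley's face is a cup: round a flat web stands an upright lip, radius 66 to 75 mm, 9 mm thick, rising 22 mm above the web. The web between hub and lip is free, and so is the air outside the lip on the side away from the latch, so the lip can be pinched from above.
- mark (a point): Engraved red line of the pulley, 3.5 mm wide, running radially over web and lip; this point is its outer end on top of the lip, 75 mm from the axis. It turns with the pulley.
- home_notch (a point): Middle of the home notch, at the lip's top, 70.5 mm from the axis; it turns with the pulley. Four notches, 12 mm wide and open down to the web, cut the lip every 90 degrees; the home notch is the one 42 degrees anticlockwise (from above) of the engraved line.
- pointer: Fixed red pointer, 24 mm long, 8 mm wide, on a 12 mm post beside the pulley. Origin at its tip, 79 mm from the pulley axis, 1.5 mm below the lip's top; x points radially outward, z up. When the engraved line lies on its x axis the home notch lies under the latch nose.
- latch_hinge (a point): Hinge pin of the flip-over latch on a steel post, 108 mm from the pulley axis, 126 mm above the bench, 42 degrees anticlockwise of the pointer. The latch swings in the upright plane through pulley axis and post. It needs less than 1 N to flip or lift.
- latch_knob (a point): Centre of the black ball (radius 9 mm) ending the latch, a steel bar 12 x 6 mm, 63 mm from hinge to ball. At the start it stands open, leaning 20 to 25 degrees outward past upright on its stop (ball about 180 mm above the bench); pushed inward past upright it falls slowly (about 1 s) by its weight onto the lip.
- latch_nose (a point): Foot of the latch's nose, 10 mm wide, under the bar 37 mm from the hinge. With the latch down it rests on the lip's top (ball 142 mm above the bench), or, as a notch comes under it, takes about 0.2 s to drop 10 mm in, the bar then lying level on its stop (ball 126 mm above the bench). Any notch takes it; once in, it stops the pulley within 1 mm either way.
- fuse_holder: Loose blue ceramic fuse holder, 75 x 34 x 40 mm. Origin under its centre. To be left alone.
- bus_bar_a: Loose copper bus bar, 160 x 25 x 6 mm, lying flat. Origin under its centre, x along its length. To be left alone.
- bus_bar_b: A second copper bus bar like the first. To be left alone.
- gasket: Loose black rubber gasket ring, 104 mm across, 8 mm high, lying flat beside the drive. Origin under its centre. To be left alone.
- screwdriver: Loose screwdriver lying beside the drive on the robot's side. To be left alone.
- monitor_card: Loose olive-drab conflict monitor card, 210 x 140 x 35 mm, lying flat. Origin under its centre. To be left alone.
- screw_tray: Loose blue tray of screws, 130 x 90 x 35 mm. Origin under its centre. To be left alone.

How it is judged (in metres and radians):
At the end, for the whole second after the job is handed in: The engraved line faces the pointer (within 3 mm to either side of the pointer's axis), the latch is fully home in its notch (ball centre lower than 130 mm above the bench), and the pulley is at rest (y of mark in the frame of pointer between -0.003 and 0.003 m and x of mark in the frame of pointer above -0.02 m and height (world z) of latch_knob below 0.13 m and angular speed of pulley below 0.05 rad/s); the robot touches nothing.
It fails at once if pulley and latch are forced against each other (more than 12 N between them) (contact force between latch and pulley above 12 N).
It fails at once if another thing on the bench is displaced by more than 20 mm (distance of any of fuse_holder, bus_bar_a, bus_bar_b, gasket, screwdriver, monitor_card, screw_tray from where it was at the start of the episode above 0.02 m).
It also fails if it takes over 72 s, if anything falls off the work surface, if the arm or the gripper's body presses on something with over 40 N, if the wrist force passes 120 N, or if a joint passes its speed limit or range.

### The arm

A 6-joint arm with a two-finger parallel gripper is mounted at the origin on the work surface. World frame = base frame: x ahead of the robot, y to its left, z up, the work surface at z = 0. Lengths are in mm, angles in degrees, forces in N, time in s.
With the tool pointing down it reaches from about 300 to 850 mm from the base axis. Payload 4.2 kg.
Tool frame: the origin (TCP) lies at the very end of the fingers, on their centre line; the grasp point (between the pads) lies 19 mm behind it; z points along the fingers, y is the direction in which the jaws open and shut (so a half turn about z gives the same grasp; the last joint's range is limited). The gripper opens to 91 mm and grips with 3 to 60 N. Pads are 32 mm wide; open, the fingers measure 118 mm over their backs; the gripper's body (76 mm by 178 mm) begins 60 mm behind the grasp point.
Start: joints at [-1.146, 18.312, 89.639, -0, 72.044, -1.146], TCP at [575.016, 0, 213.976] pointing down, gripper open.
Joint ranges: [-177.97, 177.97], [-48.28, 115.42], [12.27, 149.76], [-77.06, 257.06], [2.81, 150.46], [-146.56, 146.56]. Speed limits (degrees/s): [147.25, 147.25, 180, 180, 180, 180].

### API

Orientations are given as [roll, pitch, yaw] about the fixed x, y, z axes, in that order (R = Rz(yaw) Ry(pitch) Rx(roll)).
In Python, from workcell import monitor, eyes, job gives the robot as it stands.
- The arm moves only by the tool move_arm, never from a script. Its argument "increments" is a list that holds one entry, the list of rows, each a list of 7 numbers: the opening, from 0 (shut) to 1 (fully open), then the shift along the tool's x, y, z in cm, then the turn, a rotation vector about the tool's x, y, z in rad. In form: [[[jaw, x, y, z, ax, ay, az], ...]]. A call has 1 to 12 rows; each row shifts and turns the pose as measured when the row begins, along the tool's axes as they then stand; what a row does not reach is not made up. A row lasts 1/8 s, in which the tool goes at most 62.5 mm and 10.7 degrees, less where a joint would pass 70% of its speed; a pose out of reach is approached as far as the arm can. A call is refused whole if a number of a shift passes 6.25 or a number of a turn 0.188, either way. A call with a gripper value outside its range is refused whole. The fingers move at their own pace and stop on an object; "force" is the grip in N (left out, the last holds). Time passes only in rows, so rows that do not move let the fingers close. It gives the time, the measured TCP pose, the force and the opening at its end, in the units of the state.
- monitor.state(): the state, without advancing time (a new reading comes with each control period).
- eyes.grab_frame(name): name is "scene" or "side" or "wrist"; returns a dict with "color" (400x640x3 uint8, red, green, blue), "z_map" (400x640 float32, mm along the optical axis (not along the pixel's ray), 0 where there is no reading), "camera_matrix" (3x3 intrinsics, pixels), "rvec" (rotation vector, rad) and "tvec" (3), from world to camera coordinates, as OpenCV has them. Camera axes: x right, y down, z forward; pixel columns grow to the right and rows downward; lengths in mm; the calibration is good to about 2 mm. A picture is of the moment at which its call begins.
- job.job_done(): hands the job in, once; it reports no verdict.
The state is a dict: "time_s": time; "qpos": joint angles; "qvel": joint speeds; "effort": joint torques, N m; "ee_pos": TCP position; "ee_rot": TCP orientation; "force": force on the tool from outside, world axes, zero at the start; "torque": the same for the moment, N m; "gripper_width": finger opening in mm.
Only numpy, scipy, OpenCV 4.12 (cv2) and the standard library are available. Lean on these libraries where they do the work, as an engineer would, in place of code of your own. Each camera call takes 0.05 s, during which the arm holds its last target. There are 200 camera calls.

## Working session

There is one attempt and no reset: what is moved stays moved. The work goes in short steps, Python scripts to look and compute and a tool call to move; the robot and the scene stay as the last step left them, time stands still between calls to the robot, and variables do not carry over. Pictures are saved under pics/ and viewed, about 8 in all and at most 12, crops included, and the job is handed in when it is done.

Besides the shell and the picture viewer there is one more tool, called after "Request:" as name(argument=value, ...) on one line, values as JSON. move_arm: Moves the arm, as the interface text tells. Its arguments: {"type":"object","properties":{"increments":{"type":"array"},"force":{"type":"number"}},"required":["increments"]}

```bash
mkdir -p pics; ls
cat > h.py <<'E'
import numpy as np, cv2
from workcell import monitor, eyes, job
def save(f,n): cv2.imwrite('pics/'+n+'.png', f['color'][:,:,::-1])
def cloud(f):
    K=np.array(f['camera_matrix']);R=cv2.Rodrigues(np.array(f['rvec'],float))[0];t=np.array(f['tvec'],float).ravel()
    z=f['z_map'].astype(float);v,u=np.mgrid[:z.shape[0],:z.shape[1]]
    P=np.stack([(u-K[0,2])*z/K[0,0],(v-K[1,2])*z/K[1,1],z],-1)
    W=(P-t)@R; W[z==0]=np.nan
    return W
def plane(f,uv,h):
    K=np.array(f['camera_matrix']);R=cv2.Rodrigues(np.array(f['rvec'],float))[0];t=np.array(f['tvec'],float).ravel()
    c=-R.T@t; uv=np.atleast_2d(uv); d=np.c_[(uv-K[[0,1],[2,2]])/K[[0,1],[0,1]],np.ones(len(uv))]@R
    return c+d*((h-c[2])/d[:,2])[:,None]
def red(f):
    c=f['color'].astype(int); return (c[...,0]>110)&(c[...,0]>1.8*c[...,1])&(c[...,0]>1.8*c[...,2])
E
python3 - <<'E'
from h import *
np.set_printoptions(precision=1,suppress=True)
s=monitor.state();print(s)
ims=[]
for n in ['scene','side','wrist']:
    f=eyes.grab_frame(n);np.savez('pics/%s0.npz'%n,**f);ims.append(f['color']);R=cv2.Rodrigues(np.array(f['rvec']))[0];print(n,-R.T@np.array(f['tvec']).ravel(),R[2])
    W=cloud(f);m=red(f);k,l,st,ce=cv2.connectedComponentsWithStats(m.astype(np.uint8))
    for i in range(1,k):
        if st[i,4]>8: print(n,ce[i],st[i,4],np.nanmedian(W[l==i],0))
cv2.imwrite('pics/a.png',cv2.resize(np.vstack([np.hstack(ims[:2]),np.hstack([ims[2],ims[2]*0])]),(800,500),interpolation=cv2.INTER_AREA)[:,:,::-1])
E
```

```text
pics
{'time_s': 0.0, 'qpos': array([-1.1, 18.3, 89.7,  0. , 72. , -1.1]), 'qvel': array([ 0. , -0. , -0.1, -0. ,  0. ,  0. ]), 'effort': array([ -0. , -41.2, -23.2,   0.1,   0. ,  -0. ]), 'ee_pos': array([574.5,   0. , 213.1]), 'ee_rot': array([-179.9,   -0. ,   90. ]), 'force': array([-0.2,  0.5, -0.2]), 'torque': array([ 0., -0., -0.]), 'gripper_width': 91.49615846148832}
scene [1153.5  483.3 1250.5] [-0.5 -0.3 -0.8]
scene [125.2 188.1] 17 [ 756.6 -532.1   48.7]
scene [343.6 203.9] 131 [408.9  29.5  24.9]
scene [316.1 242.6] 24 [610.8  71.4 119. ]
side [-142.5 -952.8  864.2] [ 0.5  0.7 -0.5]
side [324.8 182.7] 9 [609.3  71.9 118.8]
side [281.2 244.3] 226 [401.    0.7  22.2]
side [  2.6 298.1] 11 [-381.2 1226.7 -667.6]
wrist [575.7  82.2 384.8] [-0.  -0.3 -1. ]
wrist [368.  110.5] 457 [612.1  72.  118.7]
wrist [152.3 164.5] 1897 [409.5  16.2  24.7]
wrist [256.3 222.1] 11 [524.3 -20.   97.4]
wrist [249.3 240.3] 69 [517.5 -36.6  97.4]
wrist [237.6 268.4] 39 [511.4 -52.2 119.4]
```

View pics/a.png

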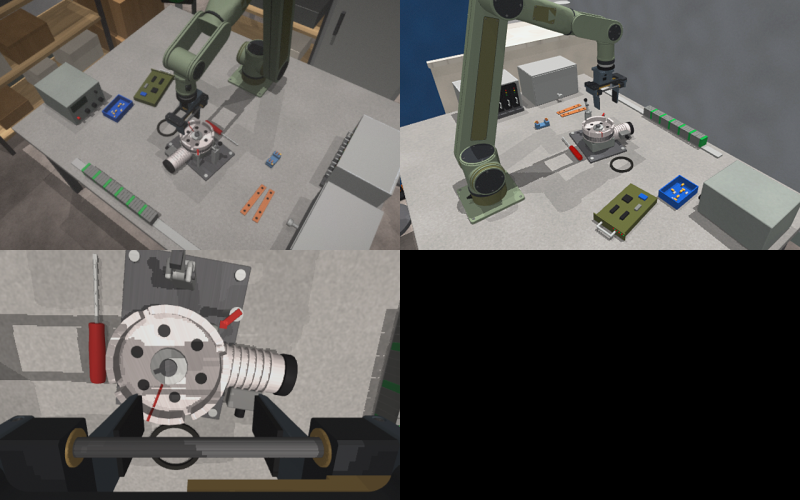

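The picture shows the drive at wrist (170,365 in the mosaic), the mark at lower left of the hub, the pointer at upper right and the latch at the top. Now I fit the geometry.

```bash
cat > geo.py <<'E'
from h import *
from scipy.optimize import least_squares
def lip(f,c0):
    W=cloud(f);m=(abs(W[...,2]-118)<3)&(np.hypot(W[...,0]-c0[0],W[...,1]-c0[1])<95)
    return W[m]
def fit(P,c0):
    c=np.array(c0,float)
    for _ in range(5):
        r=np.hypot(*(P[:,:2]-c).T);Q=P[(r>62)&(r<79)]
        # inner/outer band: residual outside [66,75]
        def g(c):
            r=np.hypot(*(Q[:,:2]-c).T);return np.maximum(0,r-75)+np.maximum(0,66-r)+0.05*(r-70.5)
        c=least_squares(g,c,loss='soft_l1').x
    return c,Q
E
python3 - <<'E'
from geo import *
np.set_printoptions(precision=1,suppress=True)
for n in ['wrist','scene','side']:
    f=dict(np.load('pics/%s0.npz'%n));P=lip(f,(545,20));c,Q=fit(P,(545,20));print(n,c,len(Q),Q[:,2].mean())
    a=np.degrees(np.arctan2(Q[:,1]-c[1],Q[:,0]-c[0]))
    h=np.histogram(a,np.arange(-180,181,5))[0];print(h)
    W=cloud(f);m=red(f)&(np.hypot(W[...,0]-c[0],W[...,1]-c[1])<115)
    p=W[m];d=p[:,:2]-c;r=np.hypot(*d.T);a=np.degrees(np.arctan2(d[:,1],d[:,0]))
    for lo,hi in [(24,66),(66,76),(77,106)]:
        s=(r>lo)&(r<hi);print(lo,s.sum(),np.median(a[s]) if s.any() else None, p[s].mean(0) if s.any() else 0)
    # high things: latch
    s=(W[...,2]>125)&(W[...,2]<200)&(np.hypot(W[...,0]-c[0],W[...,1]-c[1]-0)<170)&(W[...,1]>c[1]+60);q=W[s]
    if len(q): print('latch',len(q),q.mean(0),q[q[:,2]>172].mean(0) if (q[:,2]>172).any() else 0,q[:,2].max(),np.nanmin(q,0),np.nanmax(q,0))
f=np.load('pics/wrist0.npz');cv2.imwrite('pics/b.png',f['color'][:320,100:520,::-1].repeat(1,0))
im=f['color'][:330,140:500,::-1];cv2.imwrite('pics/b.png',cv2.resize(im,None,fx=1.8,fy=1.8))
E
```

```text
wrist [537.8  13.2] 6095 118.59250900405061
[109 105  90   0  17  97  99  26   0   0   0   3  68  95  93  90  89  89
  89  91  89   1  11  88  83  92  89  86  90  91  92  94  94  89  90 102
  91  98 100   1  10 101 104 106 108 110 111 112 112 117 115 115 118 116
 117 118 107   0  25 117 115 113 119 113 116 113 108 113 111 104 106 104]
24 91 -111.96015210116607 [519.1 -32.9  98.2]
66 35 -112.19849943281962 [511.1 -52.4 119.4]
77 400 38.53177729089637 [610.8  71.1 117.4]
latch 1843 [556.8 121.4 145.7] [556.4 120.3 172.4] 172.94474686284116 [538.4 110.  125. ] [572.4 134.1 172.9]
scene [536.9  12.1] 330 118.07720151787346
[ 7  8  6  0  1  8  9  4  5  6  6  5  7  5  2  0  0  0  0  0  0  0  0  0
  0  2  7  6  4  6  4  5  5  8  5  5  6  8  9  1  1 10  5  9  4  7  7  3
  7  7  7  7  5  7  4  6  5  0  1  6  6  5  5  8  3  5  7  3  6  3  4  7]
24 4 -113.73611340492874 [517.2 -32.3  96.5]
66 0 None 0
77 22 38.90366470608758 [609.5  70.8 118.9]
latch 135 [559.7 130.1 159.3] [560.8 144.2 187.8] 195.93648615522955 [542.7 108.6 125.2] [571.7 152.9 195.9]
side [534.9  12.8] 301 117.9114665972701
[4 7 4 1 0 7 7 7 6 4 4 8 3 7 6 7 6 6 3 7 6 0 1 7 2 2 4 6 3 3 4 5 1 4 5 4 5
 4 4 0 0 4 4 6 4 5 6 3 6 4 2 6 5 5 5 5 5 0 1 4 3 6 5 5 2 3 2 5 6 3 4 3]
24 1 -111.12699204744388 [512.1 -46.1 116.7]
66 5 -111.10297872408138 [508.4 -55.6 110.6]
77 8 38.10824272499789 [608.7  70.7 119. ]
latch 142 [552.7 127.9 154.3] [554.8 141.1 185. ] 197.71643842981797 [535.4 106.5 125.1] [565.2 149.5 197.7]
```

View pics/b.png

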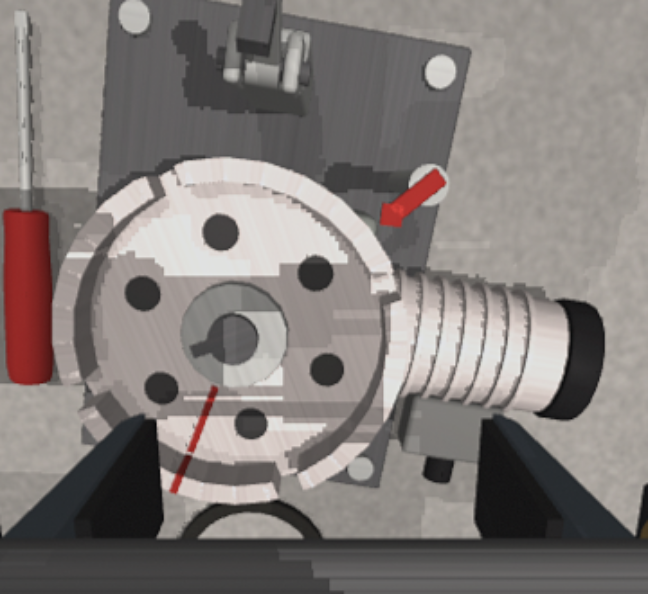

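Fits agree: axis ≈ (537,13), mark at −112°, pointer at 38.5°, so it needs about +151° CCW. I plan two 75° strokes from −125° to −50°. First I check for obstacle heights there and turn the wrist −125°.

```bash
cat >> h.py <<'E'
def rel(p,yaw=None):
    "tool-frame shift (cm) to world point p, and az to jaw angle yaw (deg)"
    from scipy.spatial.transform import Rotation as Ro
    s=monitor.state();R=Ro.from_euler('xyz',s['ee_rot'],degrees=True).as_matrix()
    ja=np.degrees(np.arctan2(R[1,1],R[0,1]))
    print('t',s['time_s'],'pos',s['ee_pos'].round(1),'jaw',round(ja,2),'tilt',R[:2,2].round(4),'w',round(s['gripper_width'],1),'F',s['force'].round(1))
    print('shift cm',(R.T@(np.array(p)-s['ee_pos'])/10).round(3), 'az', None if yaw is None else round(np.radians(ja-yaw),4))
    return s,ja
E
python3 - <<'E'
from geo import *
W=np.concatenate([cloud(dict(np.load('pics/%s0.npz'%n))).reshape(-1,3) for n in ['wrist','scene','side']]);W=W[np.isfinite(W[:,0])]
d=W[:,:2]-[536.8,12.8];r=np.hypot(*d.T);a=np.degrees(np.arctan2(d[:,1],d[:,0]))
for t in range(-170,30,10):
    s=(r>80)&(r<110)&(abs(a-t)<5)&(W[:,2]<160); print(t,s.sum(),np.percentile(W[s,2],98).round() if s.any() else 0)
E
```

```text
-170 39 13.0
-160 41 14.0
-150 46 63.0
-140 50 56.0
-130 40 37.0
-120 33 14.0
-110 43 13.0
-100 50 14.0
-90 54 14.0
-80 72 15.0
-70 75 17.0
-60 78 14.0
-50 57 21.0
-40 157 65.0
-30 411 66.0
-20 491 77.0
-10 646 79.0
0 735 77.0
10 878 68.0
20 517 13.0
```

Request:
move_arm(increments=[[[0.4,0,0,0,0,0,0.182],[0.4,0,0,0,0,0,0.182],[0.4,0,0,0,0,0,0.182],[0.4,0,0,0,0,0,0.182],[0.4,0,0,0,0,0,0.182],[0.4,0,0,0,0,0,0.182],[0.4,0,0,0,0,0,0.182],[0.4,0,0,0,0,0,0.182],[0.4,0,0,0,0,0,0.182],[0.4,0,0,0,0,0,0.182],[0.4,0,0,0,0,0,0.182],[0.4,0,0,0,0,0,0.182]]], force=50)

```text
time_s: 1.65
ee_pos: [571.7, 0.1, 208.6]
ee_rot: [179.6, 0.5, -38.9]
force: [-0.0, -0.1, 0.5]
gripper_width: 36.6
```

```bash
python3 -c "
from h import *
t=np.radians(-125);rel([536.9+70.5*np.cos(t),12.8+70.5*np.sin(t),150],-125)"
```

```text
t 1.65 pos [5.717e+02 1.000e-01 2.086e+02] jaw -128.92 tilt [-0.0116  0.0003] w 36.6 F [-0.  -0.1  0.5]
shift cm [-2.969  8.19   5.947] az -0.0685
```

```bash
cat >> h.py <<'E'
def goto(p,jaw):
    from scipy.spatial.transform import Rotation as Ro
    s=monitor.state();R=Ro.from_euler('xyz',s['ee_rot'],degrees=True)
    j=np.radians(jaw);D=np.c_[[-np.sin(j),np.cos(j),0],[np.cos(j),np.sin(j),0],[0,0,-1]]
    print('t',s['time_s'],'pos',s['ee_pos'].round(1),'w',round(s['gripper_width'],1),'F',s['force'].round(1),'T',s['torque'].round(2))
    print('shift cm',(R.inv().apply(np.array(p)-s['ee_pos'])/10).round(3),'rot',(R.inv()*Ro.from_matrix(D)).as_rotvec().round(4))
def rim(th,z,c=(536.9,12.8),r=70.5):
    t=np.radians(th);goto([c[0]+r*np.cos(t),c[1]+r*np.sin(t),z],th)
E
python3 -c "
from h import *
rim(-125,150)"
```

```text
t 1.65 pos [5.717e+02 1.000e-01 2.086e+02] w 36.6 F [-0.  -0.1  0.5] T [ 0.11  0.14 -0.04]
shift cm [-2.969  8.19   5.947] rot [ 0.0068  0.0094 -0.0685]
```

Request:
move_arm(increments=[[[0.4,-1.5,4.1,2.9,0,0,-0.03],[0.4,-1.5,4.1,2.9,0,0,-0.03]]])

```text
time_s: 1.9
ee_pos: [499.1, -45.9, 151.1]
ee_rot: [179.8, 0.2, -35.3]
force: [-0.5, 0.8, -0.0]
gripper_width: 36.5
```

```bash
python3 -c "
from h import *
rim(-125,125)"
```

```text
t 1.9 pos [499.1 -45.9 151.1] w 36.5 F [-0.5  0.8 -0. ] T [ 0.08  0.04 -0.03]
shift cm [-0.258  0.063  2.614] rot [ 0.0031  0.0043 -0.0049]
```

Request:
move_arm(increments=[[[0.4,-0.26,0.06,2.5,0.003,0.004,-0.005],[0.4,0,0,1.8,0,0,0],[0.4,0,0,0.4,0,0,0]]])

```text
time_s: 2.28
ee_pos: [491.3, -46.1, 100.9]
ee_rot: [179.8, 0.3, -35.1]
force: [-0.1, -1.1, -0.1]
gripper_width: 36.2
```

```bash
python3 -c "
from h import *
rim(-125,101)
f=eyes.grab_frame('wrist');save(f,'c')"
```

```text
t 2.275 pos [491.3 -46.1 100.9] w 36.2 F [-0.1 -1.1 -0.1] T [ 0.04  0.09 -0.03]
shift cm [ 0.358 -0.394 -0.012] rot [ 0.0034  0.0057 -0.0025]
```

View pics/c.png

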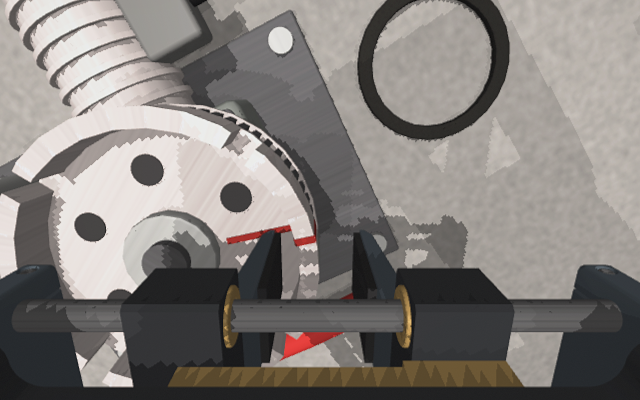

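The lip at (300,240) lies between the fingers (275 and 360) but the tool is ~4 mm too far out. I correct this and close.

Request:
move_arm(increments=[[[0.4,0.36,-0.39,-0.03,0.003,0.006,-0.002],[0.4,0,0,-0.03,0,0,0],[0,0,0,-0.03,0,0,0],[0,0,0,-0.03,0,0,0],[0,0,0,-0.03,0,0,0],[0,0,0,-0.03,0,0,0]]])

```text
time_s: 3.08
ee_pos: [497.7, -45.1, 104.7]
ee_rot: [180.0, -0.2, -34.8]
force: [-0.1, 1.7, -3.3]
gripper_width: 9.7
```

```bash
python3 -c "
from h import *
rim(-125,101)"
```

```text
t 3.075 pos [497.7 -45.1 104.7] w 9.7 F [-0.1  1.7 -3.3] T [0.5  0.11 0.44]
shift cm [-0.114  0.062  0.368] rot [ 0.0006 -0.0031  0.0031]
```

Gripped (9.7 mm). First part of the stroke.

Request:
move_arm(increments=[[[0,0.61,-0.027,0.02,0,0,-0.087],[0,0.61,-0.027,0.02,0,0,-0.087],[0,0.61,-0.027,0.02,0,0,-0.087],[0,0.61,-0.027,0.02,0,0,-0.087]]])

```text
time_s: 3.58
ee_pos: [518.4, -54.5, 104.7]
ee_rot: [-180.0, 0.0, -14.7]
force: [-1.7, -0.6, 1.7]
gripper_width: 9.8
```

```bash
python3 -c "
from h import *
rim(-105,104)"
```

```text
t 3.575 pos [518.4 -54.5 104.7] w 9.8 F [-1.7 -0.6  1.7] T [-0.01  0.27 -0.37]
shift cm [0.049 0.067 0.067] rot [-0.0005  0.0007  0.0057]
```

Request:
move_arm(increments=[[[0,0.61,-0.027,0.02,0,0,-0.087],[0,0.61,-0.027,0.02,0,0,-0.087],[0,0.61,-0.027,0.02,0,0,-0.087],[0,0.61,-0.027,0.02,0,0,-0.087],[0,0.61,-0.027,0.02,0,0,-0.087],[0,0.61,-0.027,0.02,0,0,-0.087],[0,0.61,-0.027,0.02,0,0,-0.087],[0,0.61,-0.027,0.02,0,0,-0.087],[0,0.61,-0.027,0.02,0,0,-0.087],[0,0.61,-0.027,0.02,0,0,-0.087],[0,0.61,-0.027,0.02,0,0,-0.087]]])

```text
time_s: 4.95
ee_pos: [581.8, -40.6, 104.7]
ee_rot: [-179.7, -0.1, 40.7]
force: [-2.4, -0.4, 1.6]
gripper_width: 9.6
```

```bash
python3 -c "
from h import *
rim(-50,104)"
```

```text
t 4.95 pos [581.8 -40.6 104.7] w 9.6 F [-2.4 -0.4  1.6] T [-0.11  0.3  -0.35]
shift cm [-0.011  0.074  0.069] rot [-0.0046 -0.002   0.012 ]
```

Release, lift, swing back −75° over the rim.

Request:
move_arm(increments=[[[0.4,0,0,0,0,0,0],[0.4,0,0,0,0,0,0],[0.4,0,0,-2,0,0,0],[0.4,0,0,-2,0,0,0],[0.4,-1.28,-0.12,0,0,0,0.182],[0.4,-1.28,-0.12,0,0,0,0.182],[0.4,-1.28,-0.12,0,0,0,0.182],[0.4,-1.28,-0.12,0,0,0,0.182],[0.4,-1.28,-0.12,0,0,0,0.182],[0.4,-1.28,-0.12,0,0,0,0.182],[0.4,-1.28,-0.12,0,0,0,0.182],[0.4,0,0,0,0,0,0]]])

```text
time_s: 6.45
ee_pos: [496.6, -46.2, 145.9]
ee_rot: [-179.6, -0.1, -34.9]
force: [-0.3, 0.8, 0.0]
gripper_width: 36.7
```

Run:
```python
from geo import *
rim(-125,103)
f=eyes.grab_frame('side');W=cloud(f)
P=lip(f,(536,13));c=np.array([535.5,12.8])
a=np.degrees(np.arctan2(P[:,1]-c[1],P[:,0]-c[0]));r=np.hypot(*(P[:,:2]-c).T)
print(np.histogram(a[abs(r-70.5)<7],np.arange(-180,181,5))[0])
f=eyes.grab_frame('scene');W=cloud(f);m=red(f);p=W[m];d=p[:,:2]-[536.9,12.3];r=np.hypot(*d.T);s=r<110
print(np.c_[r[s],np.degrees(np.arctan2(d[s,1],d[s,0])),p[s,2]].round())
```

```text
t 6.45 pos [496.6 -46.2 145.9] w 36.7 F [-0.3  0.8  0. ] T [0.06 0.13 0.01]
shift cm [-0.088 -0.066  4.294] rot [-0.0063 -0.0011  0.0025]
[0 1 6 7 5 5 4 7 4 6 4 6 5 7 6 7 8 4 0 2 6 5 3 6 4 6 4 2 4 4 4 4 4 4 2 6 0
 4 2 0 0 0 0 0 0 0 0 0 0 0 0 0 0 0 0 0 4 2 7 4 3 5 4 2 3 6 1 6 3 4 5 5]
[[ 72. 179. 122.]
 [ 75. 178. 120.]
 [ 83.  37. 119.]
 [ 83.  39. 119.]
 [ 82.  41. 117.]
 [ 87.  37. 120.]
 [ 89.  39. 123.]
 [ 85.  41. 117.]
 [ 94.  37. 126.]
 [ 89.  39. 118.]
 [ 88.  41. 117.]
 [ 93.  37. 119.]
 [ 94.  39. 121.]
 [ 95.  40. 122.]
 [ 96.  37. 120.]
 [ 96.  39. 120.]
 [ 95.  40. 117.]
 [ 99.  37. 120.]
 [ 99.  39. 119.]
 [ 98.  40. 118.]
 [101.  39. 117.]
 [104.  40. 123.]
 [103.  38. 116.]
 [105.  40. 119.]
 [109.  38. 121.]
 [107.  40. 118.]]
```

Pulley followed (notch now near −87°). Second grip.

Request:
move_arm(increments=[[[0.4,-0.09,-0.07,2.2,-0.006,0,0.003],[0.4,0,0,1.6,0,0,0],[0.4,0,0,0.1,0,0,0],[0.4,0,0,0,0,0,0]]])

```text
time_s: 7.05
ee_pos: [500.9, -46.4, 107.0]
ee_rot: [-179.9, -0.4, -34.6]
force: [0.3, -0.3, 0.9]
gripper_width: 36.1
```

```bash
python3 -c "
from h import *
rim(-125,103)"
```

```text
t 7.05 pos [500.9 -46.4 107. ] w 36.1 F [ 0.3 -0.3  0.9] T [0.14 0.13 0.  ]
shift cm [-0.45   0.135  0.4  ] rot [-0.0025 -0.0062  0.0063]
```

Request:
move_arm(increments=[[[0.4,-0.45,0.13,0.4,0,-0.006,0.006],[0.4,0,0,0,0,0,0],[0,0,0,0,0,0,0],[0,0,0,0,0,0,0],[0,0,0,0,0,0,0],[0,0,0,0,0,0,0]]])

```text
time_s: 7.8
ee_pos: [497.4, -44.8, 104.3]
ee_rot: [-179.7, -0.2, -34.9]
force: [-0.8, 0.9, -0.1]
gripper_width: 9.6
```

```bash
python3 -c "
from h import *
rim(-125,103)"
```

```text
t 7.8 pos [497.4 -44.8 104.3] w 9.6 F [-0.8  0.9 -0.1] T [0.1  0.19 0.23]
shift cm [-0.072  0.068  0.132] rot [-0.0044 -0.0027  0.0016]
```

Request:
move_arm(increments=[[[0,0.61,-0.027,0.02,0,0,-0.087],[0,0.61,-0.027,0.02,0,0,-0.087],[0,0.61,-0.027,0.02,0,0,-0.087],[0,0.61,-0.027,0.02,0,0,-0.087],[0,0.61,-0.027,0.02,0,0,-0.087],[0,0.61,-0.027,0.02,0,0,-0.087],[0,0.61,-0.027,0.02,0,0,-0.087],[0,0.61,-0.027,0.02,0,0,-0.087],[0,0.61,-0.027,0.02,0,0,-0.087],[0,0.61,-0.027,0.02,0,0,-0.087],[0,0.61,-0.027,0.02,0,0,-0.087],[0,0.61,-0.027,0.02,0,0,-0.087]]])

```text
time_s: 9.3
ee_pos: [566.4, -50.4, 104.3]
ee_rot: [-179.6, -0.2, 25.6]
force: [-1.5, -0.2, 0.6]
gripper_width: 9.9
```

Request:
move_arm(increments=[[[0,0.61,-0.027,0.02,0,0,-0.087],[0,0.61,-0.027,0.02,0,0,-0.087],[0,0.37,-0.01,0.02,0,0,-0.052],[0,0,0,0,0,0,0]]])

```text
time_s: 9.8
ee_pos: [580.6, -41.6, 104.4]
ee_rot: [-179.7, -0.3, 38.7]
force: [1.5, 2.0, -0.4]
gripper_width: 9.6
```

Run:
```python
from geo import *
rim(-50,104)
f=eyes.grab_frame('wrist');save(f,'d');np.savez('pics/d.npz',**f)
```

```text
t 9.8 pos [580.6 -41.6 104.4] w 9.6 F [ 1.5  2.  -0.4] T [ 0.28 -0.22 -0.03]
shift cm [0.152 0.074 0.036] rot [-0.006  -0.0055 -0.0229]
```

View pics/d.png

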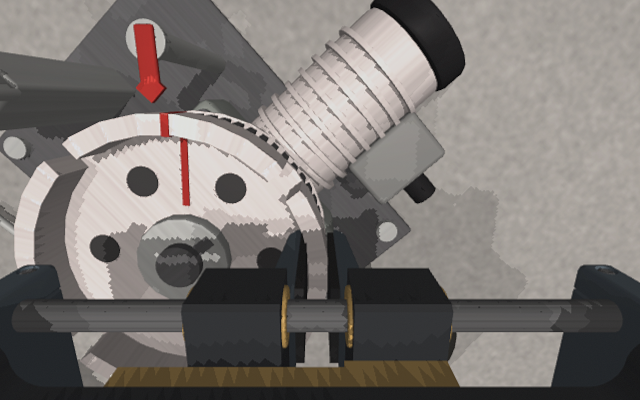

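Both mark (165,125) and pointer tip (151,100) are visible while gripping; mark is still short (clockwise) by a few mm. Measure.

```bash
cat > err.py <<'E'
from geo import *
def err(f):
    m=red(f).astype(np.uint8);k,l,st,ce=cv2.connectedComponentsWithStats(m);W=cloud(f)
    c,Q=fit(lip(f,(536.9,12.8)),(536.9,12.8))
    v,u=np.nonzero(m);p=plane(f,np.c_[u,v],118.)[:,:2]
    d=p-c;r=np.hypot(*d.T);a=np.degrees(np.arctan2(d[:,1],d[:,0]))
    P=plane(f,np.c_[u,v],116.8)[:,:2]-c;rp=np.hypot(*P.T);s=(rp>77.5)&(rp<106)&(abs(a-38)<25)
    L=P[s];mu=L.mean(0);ax=np.linalg.svd(L-mu)[2][0];ax*=np.sign(ax@mu)
    L1=(r>67)&(r<74.5)&(abs(a-38)<30)
    print('centre',c.round(2),'pointer mean ang',np.degrees(np.arctan2(mu[1],mu[0])).round(2),'axis dir',np.degrees(np.arctan2(ax[1],ax[0])).round(2),'n',s.sum(),L1.sum(),'tip r',rp[s].min().round(1))
    n=np.array([-ax[1],ax[0]])
    print('mark ang',a[L1].mean().round(2),'y via PCA axis',((d[L1].mean(0)-mu)@n).round(2),'y via centre',(75*np.sin(np.radians(a[L1].mean()-np.degrees(np.arctan2(mu[1],mu[0]))))).round(2))
    # centre-free: outer end of mark vs pointer tip
    w=plane(f,np.c_[u,v],96.)[:,:2]-c
if __name__=='__main__':
    import sys
    err(dict(np.load(sys.argv[1])) if len(sys.argv)>1 else eyes.grab_frame('wrist'))
E
python3 err.py pics/d.npz
```

```text
centre [538.2   13.22] pointer mean ang 39.04 axis dir 37.47 n 1263 142 tip r 79.1
mark ang 35.35 y via PCA axis -5.16 y via centre -4.82
```

Request:
move_arm(increments=[[[0,0.23,-0.01,0,0,0,-0.032],[0,0.23,-0.01,0,0,0,-0.032],[0,0,0,0,0,0,0]]])

```text
time_s: 10.22
ee_pos: [583.7, -38.9, 104.3]
ee_rot: [-179.7, -0.3, 42.4]
force: [1.0, 2.1, 0.4]
gripper_width: 9.9
```

```bash
python3 err.py;python3 err.py; python3 -c "
from h import *
rim(-50,104)"
```

```text
centre [538.22  13.26] pointer mean ang 38.99 axis dir 37.39 n 1279 142 tip r 79.2
mark ang 38.77 y via PCA axis -0.9 y via centre -0.29
centre [538.18  13.25] pointer mean ang 38.98 axis dir 37.49 n 1277 141 tip r 79.2
mark ang 38.76 y via PCA axis -0.85 y via centre -0.29
t 10.325 pos [583.7 -38.9 104.4] w 9.6 F [ 1.4  1.4 -1.2] T [ 0.17 -0.17 -0.23]
shift cm [-0.265  0.068  0.036] rot [-0.0057 -0.005   0.0424]
```

Request:
move_arm(increments=[[[0,0.05,0,0,0,0,-0.007],[0,0,0,0,0,0,0],[0.4,0,0,0,0,0,0],[0.4,0,0,0,0,0,0],[0.4,0,0,-2.5,0,0,0],[0.4,0,0,-3,0,0,0],[0.4,0,0,-3,0,0,0],[0,0,0,0,0,0,0]]])

```text
time_s: 11.32
ee_pos: [582.8, -39.9, 190.5]
ee_rot: [-179.6, -0.0, 43.0]
force: [-0.0, 0.6, -0.3]
gripper_width: 29.5
```

```bash
python3 err.py
python3 - <<'E'
from geo import *
# latch hinge/ball estimate
t=np.radians(38.5+42);u=np.array([np.cos(t),np.sin(t)]);c=np.array([537,12.8])
print('hinge',c+108*u,'ball',c+(108+63*np.sin(np.radians(22)))*u)
goto([*(c+175*u),240],-9.5)
for n in ['scene','side']:
    f=eyes.grab_frame(n);np.savez('pics/e_%s.npz'%n,**f);W=cloud(f);d=W[...,:2]-c
    s=(d@u>105)&(d@u<165)&(abs(d@np.array([-u[1],u[0]]))<20)&(W[...,2]>165)&(W[...,2]<200);q=W[s];print(n,len(q),q.mean(0),q.max(0),np.array([(q[:,:2]-c)@u]).mean(),((q[:,:2]-c)@np.array([-u[1],u[0]])).mean())
E
```

```text
centre [538.21  13.31] pointer mean ang 38.75 axis dir 37.71 n 532 59 tip r 79.4
mark ang 38.72 y via PCA axis -0.43 y via centre -0.03
hinge [554.82514143 119.31884497] ball [558.72030048 142.59539759]
t 11.375 pos [581.7 -39.8 188.8] w 25.2 F [-0.3  0.6 -0.6] T [-0.02  0.06  0.03]
shift cm [ 14.204 -17.59   -4.977] rot [-0.0098 -0.0016 -0.654 ]
scene 64 [559.43289232 138.69089426 181.45147819] [567.42308768 153.51364187 196.86213126] 127.86687154559473 -1.347247994389998
side 52 [554.70885675 138.31230076 179.2968057 ] [565.69603163 153.26840672 193.58638093] 126.71377946093455 3.2495143172335554
```

Mark is now within ~0.4 mm by both estimates. Ball at ≈ (557.5,142.5,184). Going up and around to its outer side.

Request:
move_arm(increments=[[[0,0,0,-3.3,0,0,0],[0,0,0,-3.3,0,0,-0.16],[0,0,0,0,0,0,-0.163],[0,0,0,0,0,0,-0.163],[0,0,0,0,0,0,-0.163],[0,0,0,0,0,0,0]]])

```text
time_s: 12.22
ee_pos: [577.3, -39.9, 244.3]
ee_rot: [-178.2, -0.2, 81.3]
force: [-0.9, 0.5, 0.1]
gripper_width: 0.5
```

```bash
python3 -c "
from h import *
goto([566,185,255],-9.5)"
```

```text
t 12.225 pos [577.3 -39.9 244.3] w 0.5 F [-0.9  0.5  0.1] T [-0.03 -0.01  0.01]
shift cm [22.067 -4.531 -0.862] rot [-0.0319 -0.0027  0.0149]
```

Request:
move_arm(increments=[[[0,5,-1.1,-0.3,-0.03,0,0.015],[0,5,-1.1,-0.1,0,0,0],[0,5,-1.1,0,0,0,0],[0,5,-1.1,0,0,0,0],[0,1.5,0,0,0,0,0],[0,0,0,0,0,0,0]]])

```text
time_s: 12.98
ee_pos: [568.7, 183.8, 242.6]
ee_rot: [-179.4, 0.1, 79.4]
force: [0.6, -0.0, -0.1]
gripper_width: 0.5
```

```bash
python3 -c "
from h import *
goto([565,182,172],-9.5)"
```

```text
t 12.975 pos [568.7 183.8 242.6] w 0.5 F [ 0.6 -0.  -0.1] T [-0.06  0.01 -0.03]
shift cm [-0.229 -0.258  7.059] rot [-0.0103  0.002  -0.0199]
```

Request:
move_arm(increments=[[[0,-0.2,-0.25,3.5,-0.01,0,-0.02],[0,0,0,3,0,0,0],[0,0,0,0.5,0,0,0],[0,0,0,0,0,0,0]]])

```text
time_s: 13.48
ee_pos: [566.6, 176.6, 171.3]
ee_rot: [179.9, 0.2, 80.0]
force: [0.5, 0.6, 0.6]
gripper_width: 0.2
```

```bash
python3 -c "
from h import *
goto([557.5,136,172],-9.5)"
```

```text
t 13.475 pos [566.6 176.6 171.3] w 0.2 F [0.5 0.6 0.6] T [ 0.01 -0.03  0.02]
shift cm [-4.155 -0.193 -0.052] rot [ 0.0011  0.0044 -0.008 ]
```

Request:
move_arm(increments=[[[0,-0.6,-0.03,0,0,0,0],[0,-0.6,-0.03,0,0,0,0],[0,-0.6,-0.03,0,0,0,0],[0,-0.6,-0.03,0,0,0,0],[0,-0.6,-0.03,0,0,0,0],[0,-0.6,-0.03,0,0,0,0],[0,-0.6,-0.03,0,0,0,0],[0,0,0,0,0,0,0]]])

```text
time_s: 14.48
ee_pos: [558.3, 132.0, 175.0]
ee_rot: [179.6, 0.1, 79.9]
force: [-0.2, 0.1, -0.3]
gripper_width: 0.3
```

```bash
cat > latch.py <<'E'
from geo import *
t=np.radians(80.5);u=np.array([np.cos(t),np.sin(t)]);n=np.array([-u[1],u[0]]);c=np.array([537,12.8])
goto([557.5,136,172],-9.5)
import sys
ims=[]
for k in ['scene','side']:
    f=eyes.grab_frame(k);W=cloud(f);d=W[...,:2]-c;dk=f['color'].max(-1)<70
    s=dk&(d@u>25)&(d@u<160)&(abs(d@n)<18)&(W[...,2]>115)&(W[...,2]<205);q=W[s]
    print(k,s.sum(),(np.nanmedian(q,0),np.nanmax(q,0),np.median(d[s]@u)) if s.any() else '')
    uv=np.array([316,235]) if k=='scene' else np.array([325,195])
    x,y=uv;ims.append(cv2.resize(f['color'][y-70:y+50,x-70:x+70],None,fx=2.8,fy=2.8,interpolation=cv2.INTER_CUBIC))
cv2.imwrite('pics/%s.png'%sys.argv[1],np.hstack(ims)[:,:,::-1])
E
python3 latch.py l1
```

```text
t 14.475 pos [558.3 132.  175. ] w 0.3 F [-0.2  0.1 -0.3] T [-0.03  0.    0.04]
shift cm [ 0.384 -0.153  0.298] rot [ 0.0069  0.0022 -0.0097]
scene 78 (array([564.94040539, 140.3956632 , 191.44290286]), array([571.04562979, 149.30130409, 204.70883235]), np.float64(131.1725474323717))
side 94 (array([548.33168761, 114.37696524, 189.33917896]), array([563.55136774, 143.05486111, 204.79218   ]), np.float64(103.6440037922849))
```

View pics/l1.png

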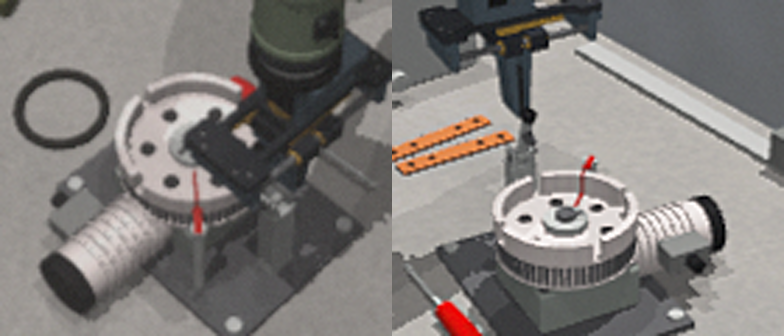

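Side view: ball at (530,118), next to the finger, about upright. Push a little further, then retreat up and wait.

Request:
move_arm(increments=[[[0,-0.6,0,0,0,0,0],[0,-0.6,0,0,0,0,0],[0,-0.6,0,0,0,0,0],[0,0,0,0,0,0,0],[0,0,0,0,0,0,0],[0,0,0,0,0,0,0],[0,0,0,0,0,0,0],[0,0,0,0,0,0,0],[0,0,0,0,0,0,0],[0,0,0,0,0,0,0]]])

```text
time_s: 15.82
ee_pos: [555.2, 114.0, 174.9]
ee_rot: [179.6, 0.1, 80.0]
force: [-0.1, 0.7, -0.2]
gripper_width: 0.6
```

Request:
move_arm(increments=[[[0,2,0,-2,0,0,0],[0,5,0,-3,0,0,0],[0,5,0,-4,0,0,0],[0,2,0,-4,0,0,0],[0,0,0,0,0,0,0]]])

```text
time_s: 16.45
ee_pos: [579.1, 255.5, 306.8]
ee_rot: [179.7, 0.1, 79.9]
force: [-0.3, -0.8, 0.3]
gripper_width: 0.5
```

```bash
python3 latch.py l2
```

```text
t 16.45 pos [579.1 255.5 306.8] w 0.5 F [-0.3 -0.8  0.3] T [0.01 0.06 0.05]
shift cm [-12.109  -0.109  13.504] rot [ 0.0052  0.0023 -0.0101]
scene 21 (array([548.66673611,  58.76088301, 131.6351594 ]), array([569.48392006, 118.78848876, 137.18260122]), np.float64(46.3466545593225))
side 27 (array([539.73382474,  53.78109785, 129.96414194]), array([549.80323968, 117.48978415, 137.07380727]), np.float64(40.74125647297778))
```

View pics/l2.png

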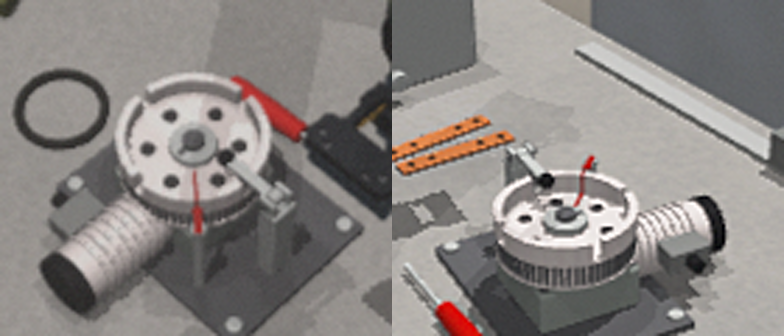

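The latch has fallen; ball top ≈137 mm means the centre is ≈128 mm or lower (on the lip it would be 151). I move away for a clean final check of mark and ball.

Request:
move_arm(increments=[[[0,-6,0,0,0,0,0],[0,-6,0,0,0,0,0],[0,-6,0,0,0,0,0],[0,-6,0,0,0,0,0],[0,-5,0,0,0,0,0],[0,0,0,0,0,0,0],[0,0,0,0,0,0,0]]])

```text
time_s: 17.42
ee_pos: [517.1, -44.9, 293.1]
ee_rot: [-178.7, 0.8, 79.5]
force: [-0.3, 1.0, -0.4]
gripper_width: 0.5
```

```bash
python3 err.py
python3 - <<'E'
from geo import *
t=np.radians(80.5);u=np.array([np.cos(t),np.sin(t)]);n=np.array([-u[1],u[0]]);c=np.array([537.5,13])
fs={}
for k in ['wrist','scene','side']:
    f=fs[k]=eyes.grab_frame(k);W=cloud(f);d=W[...,:2]-c
    s=(f['color'].max(-1)<80)&(d@u>30)&(d@u<58)&(abs(d@n)<12)&(W[...,2]>110)&(W[...,2]<160);q=W[s]
    print(k,s.sum(),np.sort(q[:,2])[-4:],q.mean(0))
    if s.sum()>8:
        r=least_squares(lambda x:np.linalg.norm(q-x,axis=1)-9,q.mean(0)-[0,0,5],loss='soft_l1').x;print('sphere centre',r)
im=fs['wrist']['color'];cv2.imwrite('pics/w.png',im[:,:,::-1])
E
```

```text
centre [537.85  13.3 ] pointer mean ang 38.38 axis dir 39.27 n 289 31 tip r 80.3
mark ang 38.1 y via PCA axis -0.01 y via centre -0.38
wrist 324 [136.8890563  136.97176499 137.00152697 137.37598374] [545.11469947  56.88579012 133.03956372]
sphere centre [545.09853625  57.60232589 126.65211174]
scene 21 [135.8533547  135.96918397 137.98131621 139.15214559] [546.76179487  58.36816134 132.55309913]
sphere centre [543.40209054  53.32782009 128.83899123]
side 25 [133.23709913 135.96829771 136.11993378 137.60968769] [540.79319268  54.5429052  129.6631846 ]
sphere centre [542.25136984  58.50650469 127.40847926]
```

View pics/w.png

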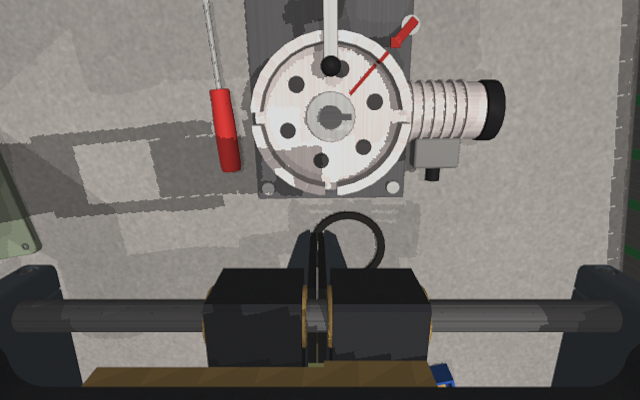

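The red line (350–395, 95–45) runs straight to the pointer (410,25), and the latch ball (331,65) lies over the web. Its fitted centre is 126.7–128.8 mm, so it is home. The robot is clear of everything, so I hand in.

```bash
python3 -c "
from h import *
s=monitor.state();print(s['time_s'],abs(s['qvel']).max(),s['force'])
print(job.job_done())"
```

```text
17.625 0.3698635391699387 [-0.27772214 -0.22324014 -0.60243876]
the job is handed in; nothing more can be done
None
```

The pulley is at its home position with the latch nose in the notch. I handed the job in at 17.6 s of the 72 s allowed.

I turned the pulley about 151° anticlockwise in two pinched strokes with the latch still open. I then trimmed the line onto the pointer by wrist camera while still gripping, and let go. Last, I pushed the latch past upright from outside with the closed fingers, and it fell straight into the notch. No turning against the latch was needed.

Last checks:
- **Line on pointer:** the line is off the pointer axis by −0.0 mm by one estimate and −0.4 mm by the other, against a limit of ±3 mm. The two estimates had differed by up to 0.6 mm earlier.
- **Latch:** the ball centre measured 126.7 mm (wrist), 128.8 mm (scene) and 127.4 mm (side), all below 130 mm. The scene reading comes from only 21 pixels, so it is the least certain.
- **Clearance:** the tool was at rest above the drive, touching nothing, with about 0.7 N of sensor noise.
- **Other things on the bench:** I noticed nothing moved in the pictures, but I did not measure their positions.
- **Latch contact force:** there is no sensor for the force between latch and pulley. The tool force read under 1 N at the end of each latch push.

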